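# Put the spare roaster probe away and snap its case shut

## Robot

A 6-joint arm with a two-finger parallel gripper is mounted at the origin on the work surface. World frame = base frame: x ahead of the robot, y to its left, z up, the work surface at z = 0. Lengths are in m, angles in rad, forces in N, time in s.
With the tool pointing down it reaches from about 0.275 to 0.975 m from the base axis. Payload 8.4 kg.
Tool frame: the origin (TCP) lies at the very end of the fingers, on their centre line; the grasp point (between the pads) lies 19 mm behind it; z points along the fingers, x is the direction in which the jaws open and shut, and the axes are right-handed (so a half turn about z gives the same grasp; the last joint's range is limited). The gripper opens to 92 mm and grips with 3 to 60 N. Pads are 20 mm wide; open, the fingers measure 128 mm over their backs; the gripper's body (75 mm by 189 mm) begins 69 mm behind the grasp point.
Start: joints at [1.281, 0.353, 1.633, -0, 1.155, -0.002], TCP at [0.177, 0.599, 0.215] pointing down, gripper open.
Joint ranges: [-2.63, 2.63], [-0.92, 2.1], [0.06, 2.66], [-1.3, 4.44], [0, 2.69], [-3.02, 3.02]. Speed limits (rad/s): [2.22, 2.22, 2.79, 3.14, 3.14, 3.14].

## Interface

Orientations are given as a 3x3 rotation matrix whose columns are the frame's x, y, z axes.
In Python, from bench import robot gives the robot as it stands.
- The arm moves only by the tool move_arm, never from a script. Its argument "motion" is one flat list of numbers, 7 for each row, row after row: the turn, a rotation vector about the tool's x, y, z in units of 6 degrees (1.0 is 6 degrees), then the shift along the tool's x, y, z in units of 40 mm (1.0 is 40 mm), then the opening, from -1 (shut) to 1 (fully open), so that 0 is half open. In form: [wx, wy, wz, dx, dy, dz, grip, wx, wy, wz, dx, dy, dz, grip, ...]. A call has 1 to 12 rows; each row shifts and turns the commanded pose from where the row before left it, along the tool's axes as they then stand; what a row does not reach is not made up. A row lasts 1/12 s, in which the tool goes at most 41.7 mm and 7.16 degrees, less where a joint would pass 70% of its speed; a pose out of reach is approached as far as the arm can. A call is refused whole if a number of a shift passes 1 or a number of a turn 1, either way. A call with a gripper value outside its range is refused whole. The fingers move at their own pace and stop on an object; the grip force is fixed at half the most. Time passes only in rows, so rows that do not move let the fingers close. It gives the time, the measured TCP pose, the force and the opening at its end, in the units of the state.
- robot.read_state(): the state, without advancing time (a new reading comes with each control period).
- robot.snapshot(name): name is "side" or "top"; returns the picture (480x640x3 uint8, red, green, blue); there is no depth.
- robot.camera_model(name): a dict with "intrinsics" (3x3 intrinsics, pixels), "position" and "orientation" of the camera in the world. Camera axes: x right, y up, looking along -z (the intrinsics and any distortion apply to the point x, -y, -z); pixel columns grow to the right and rows downward; lengths in m; the calibration is good to about 2 mm. A picture is of the moment at which its call begins. camera_model takes no time and is no camera call.
- robot.job_done(): hands the job in, once; it reports no verdict.
The state is a dict: "t": time; "q": joint angles; "joint_velocities": joint speeds; "effort": joint torques, N m; "ee_pos": TCP position; "ee_rot": TCP orientation; "wrist_force": force on the tool from outside, world axes, zero at the start; "moment": the same for the moment, N m; "opening": finger opening in m.
Only numpy, scipy, OpenCV 4.12 (cv2) and the standard library are available. Lean on these libraries where they do the work, as an engineer would, in place of code of your own. Each camera call takes 0.05 s, during which the arm holds its last target. There are 200 camera calls.

## Task

Put the spare temperature probe away: take it from its wooden cradle and push it down into the two fork clips of the open probe case until both sprung jaws have snapped over it, with the rod centred lengthwise in the case, either way round. Then let go, swing the lid shut and press its free edge down past the spring catch until it clicks and the lid is fully closed. Leave the mug, the jar and the notebook where they are.

Things in the scene. Friction and masses are not known exactly. Their poses are not given: they have to be found in the camera images.
- probe: spare temperature probe, a round steel rod lying in the cradle: middle part 12 mm in diameter and 100 mm long, with a 6 mm thin tip, 15 mm long, at its +x end and a black cap 10 mm in diameter, 10 mm long, at its -x end; about 0.08 kg. Origin on the axis at the middle of the 12 mm part, x along the rod. In the cradle its axis is 38 mm above the bench
- cradle: fixed wooden cradle, base 110 x 50 x 10 mm with two posts 12 mm thick, 40 mm either side of its middle along its x; the probe lies along its x in open-topped slots 14 mm wide and 5 mm deep, and lifts straight out. Between the posts, 68 mm apart, the rod is free. Origin at the centre of the underside
- case: fixed instrument case, black base 160 (its x) by 116 mm (its y), floor 6 mm thick, walls up to 18 mm. Origin at the centre of the underside. Lid hinge along y on the +x side, spring catch in the middle of the -x side. Two metal fork clips, 12 mm wide, stand 36 mm either side of the middle along x, 60 mm free between them for fingers down to the floor; the probe lies in them along x
- seat (a point): middle of the probe's 12 mm part when seated, axes as the case's, rod along x: on the case's middle line, 38 mm above its underside. Each clip: hard stop at that depth; fixed prong on the -y side (inner face 6.3 mm from here, top 24 mm higher, its upper 8 mm flared); sprung jaw on the +y side, nose 7 mm above here. Unseated, the rod rests 12 mm too high; pushing past both jaws takes 5 to 12 N straight down
- clip_jaw_a (a joint): sprung jaw of the clip on the hinge side, rad: 0 closed, about 0.1 while a rod passes; springs back to 0 by itself, with or without the probe seated
- clip_jaw_b (a joint): the same for the clip on the catch side
- hinge (a point): middle of the lid's hinge line, on the case's +x side, 80 mm from the case's middle and 18 mm above its underside; axes as the case's, the hinge line along y
- lid (a joint): lid angle, rad: 0 fully closed, grows as it opens (free edge rises and swings towards the hinge side, leaning back beyond pi/2), up to 2.05. Stiff hinge: it stays where it is left, moved by about 1.5 N at the free edge. Resting on the unpassed catch it reads about 0.055
- lid_edge (a point): point on the lid's outer (top) face, mid-width, 8 mm in from the free edge and 152 mm from the hinge along the face; this frame's z points out of the face. The grey lid is a deep cover, 160 mm from hinge to free edge, 116 mm wide; its flat outer face is 50 mm from the hinge line, 68 mm above the bench when closed
- catch (a joint): sprung steel catch in the middle of the case's -x side, rad: 0 at rest, about 0.1 while the lid's tongue passes; springs back over the tongue by itself. It takes 5 to 10 N pressed down near the lid's free edge; then the lid comes to a hard stop. Its upper end stands about 40 mm above the bench, outside the lid
- mug: bystander: white mug, 80 mm wide, 90 mm tall, upright; origin at the centre of the underside
- jar: bystander: closed jar of beans, 76 mm wide, 120 mm tall, upright; origin at the centre of the underside
- notebook: bystander: closed brown notebook, 105 x 150 x 18 mm; origin at the centre of the underside
Mind the look-alikes: they are no part of the job. Several things have the shape of the probe; the one meant has the colours described above.

How it is judged:
By the outcome, as a careful person would: the job done as asked, in the order asked, and still so for the second after the job is handed in, with the robot touching nothing.
It also fails if it takes over 56 s, if anything falls off the work surface, if the arm or the gripper's body presses on something with over 40 N, if the wrist force passes 120 N, or if a joint passes its speed limit or range.

## Working session

There is one attempt and no reset: what is moved stays moved. The work goes in short steps, Python scripts to look and compute and a tool call to move; the robot and the scene stay as the last step left them, time stands still between calls to the robot, and variables do not carry over. Pictures are saved under pics/ and viewed, about 8 in all and at most 12, crops included, and the job is handed in when it is done.

Besides the shell and the picture viewer there is one more tool, called after "Call:" in YAML: its name, and indented under it one key for each argument. move_arm: Moves the arm, as the interface text tells. Its arguments: {"type":"object","properties":{"motion":{"type":"array","items":{"type":"number"}}},"required":["motion"]}

```bash
mkdir -p pics; ls
python3 - <<'E'
from bench import robot
import cv2,numpy as np
for n in("top","side"):
    im=robot.snapshot(n); cv2.imwrite(f"pics/{n}0.png",im[:,:,::-1])
    c=robot.camera_model(n); print(n,c)
s=robot.read_state(); print(s["t"],s["ee_pos"],s["ee_rot"],s["opening"])
E
```

```text
pics
top {'intrinsics': array([[460.54170833,   0.        , 312.71523772],
       [  0.        , 460.54170833, 239.66016418],
       [  0.        ,   0.        ,   1.        ]]), 'position': array([ 0.49140001, -0.14930379,  0.87197398]), 'orientation': array([[-0.01582688,  0.99215529, -0.12400562],
       [-0.99919855, -0.02025444, -0.03452545],
       [-0.03676628,  0.1233598 ,  0.99168069]])}
side {'intrinsics': array([[465.73222983,   0.        , 324.16705414],
       [  0.        , 465.73222983, 239.11848783],
       [  0.        ,   0.        ,   1.        ]]), 'position': array([ 0.49341746, -0.83032593,  0.72897751]), 'orientation': array([[ 0.99315925,  0.07480323, -0.08966145],
       [-0.11647834,  0.68868165, -0.71564683],
       [ 0.0082155 ,  0.72119489,  0.69268351]])}
0.1 [0.17728056 0.59889657 0.2139668 ] [[ 2.83837976e-01  9.58872194e-01 -3.44648018e-04]
 [ 9.58871549e-01 -2.83838185e-01 -1.11195649e-03]
 [-1.16404843e-03 -1.48576988e-05 -9.99999322e-01]] 0.09185031731879542
```

View pics/top0.png

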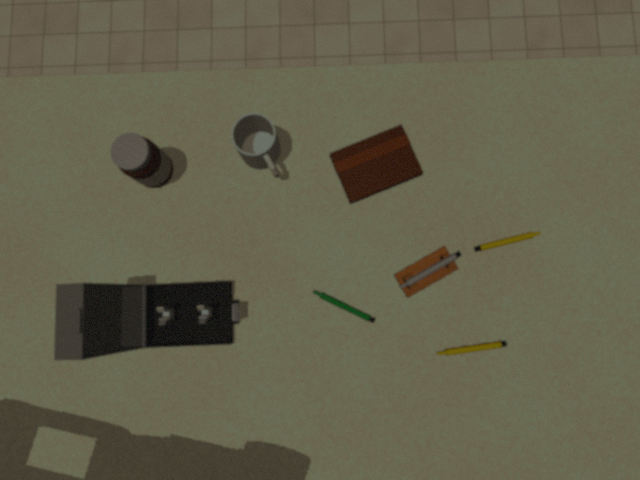

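View pics/side0.png

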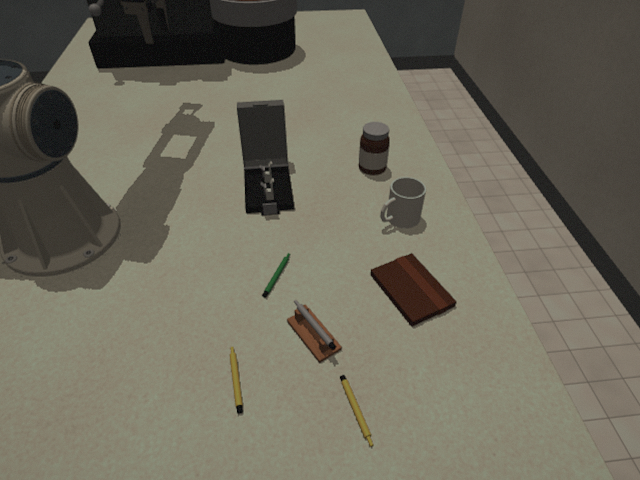

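The rod-shaped things in the top view are the steel rod with a black cap in the cradle (431,270), a green one (345,306), and two yellow ones (507,241) and (472,348). Only the steel rod in the wooden cradle fits the description. The case is at (190,315) with its hinge to the left (+y). Next is an enlarged crop to confirm.

Run:
```python
import cv2,numpy as np
t=cv2.imread("pics/top0.png");s=cv2.imread("pics/side0.png")
def c(im,x,y,w,h,k):
    a=cv2.resize(im[y:y+h,x:x+w],None,fx=k,fy=k,interpolation=cv2.INTER_CUBIC)
    return np.clip(a.astype(float)*1.8,0,255).astype('uint8')
A=c(t,385,235,80,60,5);B=c(s,280,290,80,75,4)[:300]
B=cv2.copyMakeBorder(B,0,0,0,80,0)
C=c(t,140,270,110,85,3.6364);C=cv2.resize(C,(400,309))[:300]; D=c(s,230,145,80,75,4); D=cv2.copyMakeBorder(D,0,0,0,80,0)
cv2.imwrite("pics/crop0.png",np.vstack([np.hstack([A,B]),np.hstack([C,D])]))
```

```text
(no output)
```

View pics/crop0.png

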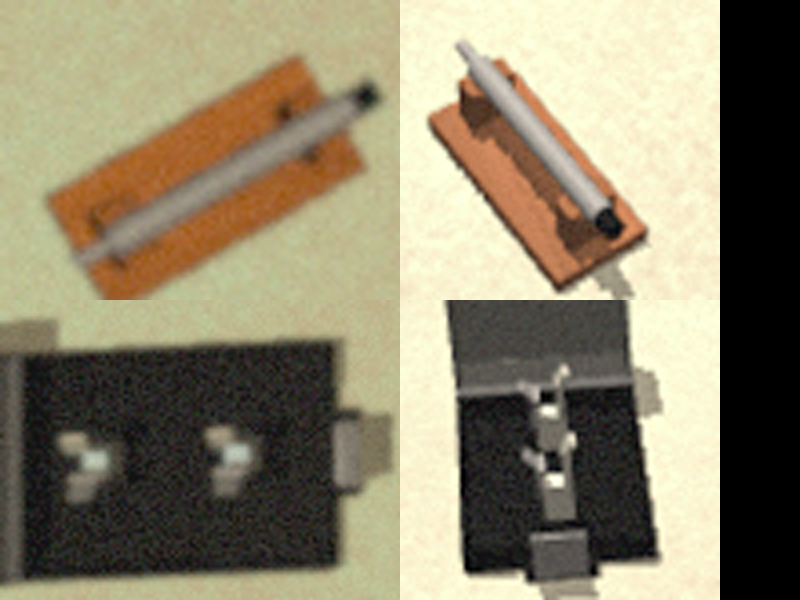

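```bash
cat > h.py <<'E'
from bench import robot
import numpy as np, cv2
from scipy.optimize import least_squares
def proj(n,P):
    c=robot.camera_model(n);p=(np.atleast_2d(P)-c["position"])@c["orientation"]*[1,-1,-1]
    u=p@c["intrinsics"].T; return u[:,:2]/u[:,2:]
def ray(n,uv,z):
    c=robot.camera_model(n);d=np.linalg.inv(c["intrinsics"])@[*uv,1]*[1,-1,-1];d=c["orientation"]@d
    return c["position"]+d*(z-c["position"][2])/d[2]
def W(pose,P):  # pose x,y,yaw
    x,y,a=pose;P=np.atleast_2d(np.array(P,float));R=np.array([[np.cos(a),-np.sin(a),0],[np.sin(a),np.cos(a),0],[0,0,1]])
    return P@R.T+[x,y,0]
def lidpt(th,a,y,h): # case frame
    return [.08-a*np.cos(th)+h*np.sin(th), y, .018+a*np.sin(th)+h*np.cos(th)]
def fit(model,obs,x0):
    f=lambda v:np.concatenate([(proj(n,model(v,k))-uv).ravel() for n,k,uv in obs])
    r=least_squares(f,x0,loss="soft_l1");print(np.round(r.x,4),"res",np.round(r.fun,1));return r.x
E
python3 - <<'E'
from h import *
M={"tip":[.065,0,.038],"cap":[-.06,0,.038],"sh":[.05,0,.038],"cb":[-.05,0,.038]}
p=fit(lambda v,k:W(v,[M[k]]),[("top","tip",(400.6,286.6)),("top","cap",(460,253.4)),("top","cb",(456.6,255.6)),("side","tip",(295.5,300.75)),("side","cap",(332,347)),("side","sh",(300,305.5))],[.5,-.35,2.])
C={"br":[-.08,-.058,0],"bl":[-.08,.058,0],"tr":[.08,-.058,.018],"tl":[.08,.058,.018],"c1":[-.036,0,.032],"c2":[.036,0,.032]}
def cm(v,k):
    return W(v[:3],[C[k] if isinstance(k,str) else lidpt(v[3],*k)])
c=fit(cm,[("top","br",(234,281.5)),("top","bl",(234,343.7)),("side","br",(295,210)),("side","bl",(246.75,213.75)),
 ("top",(.16,-.058,.05),(56,284)),("top",(.16,.058,.05),(55,359)),("side",(.16,.058,0),(238,102)),("side",(.16,-.058,0),(284,100))],[.46,.1,1.57,1.9])
np.save("fit.npy",[*p,*c])
ims={n:np.clip(cv2.imread(f"pics/{n}0.png")*1.8,0,255).astype('uint8') for n in("top","side")}
k=5
def ov(n,x,y,w,h,k,segs):
    a=cv2.resize(ims[n][y:y+h,x:x+w],None,fx=k,fy=k,interpolation=cv2.INTER_CUBIC)
    for pts,col in segs:
        q=((proj(n,pts)-[x,y]+.5)*k).astype(int);cv2.polylines(a,[q],False,col,1,cv2.LINE_AA)
    return a
sg=[(W(c[:3],[[sx*.08,sy*.058,z] for sx,sy in((1,1),(1,-1),(-1,-1),(-1,1),(1,1))]),col) for z,col in((0,(255,0,0)),(.018,(0,255,255)))]
sg+=[(W(c[:3],[lidpt(c[3],a,y,h) for a,y in((0,.058),(.16,.058),(.16,-.058),(0,-.058))]),(0,0,255) if h else (0,255,0)) for h in(0,.05)]
sg+=[(W(c[:3],[[x,0,.038],[x,0,.032],[x,-.0063,.032],[x,-.0063,.062]]),(255,0,255)) for x in(-.036,.036,)]
ps=[(W(p,[[-.06,0,.038],[-.05,0,.038],[-.05,.006,.038],[.05,.006,.038],[.05,0,.038],[.065,0,.038]]),(0,0,255))]
A=ov("top",45,270,205,100,3,sg);B=ov("side",225,90,80,130,3,sg)[:300];C_=ov("top",385,235,80,60,5,ps);D=ov("side",280,290,80,75,4,ps)
out=np.zeros((600,800,3),'uint8')
for im,(x,y) in((A[:, :560],(0,0)),(B,(560,0)),(C_,(0,300)),(D,(400,300))):
    hh,ww=min(im.shape[0],600-y),min(im.shape[1],800-x);out[y:y+hh,x:x+ww]=im[:hh,:ww]
cv2.imwrite("pics/ov.png",out)
E
```

```text
[ 0.5384 -0.3333  2.0448] res [-0.6 -0.5  1.  -0.3 -0.5  0.2 -0.6 -0.6  0.6  0.8 -0.9 -0. ]
[0.4658 0.1115 1.595  1.8106] res [-0.5 -1.2  0.7 -1.2 -1.6 -0.3 -1.8  0.   0.2 -0.9 -1.1 -0.2 -2.4  5.1
 -0.8  4.2]
```

View pics/ov.png

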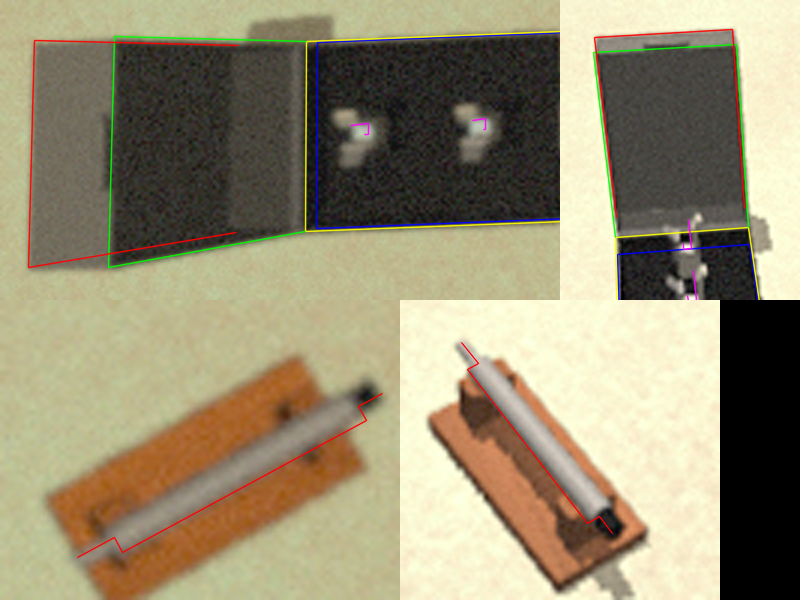

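The model overlay matches the pictures. The steel rod in the cradle has its black cap at top-view (460,253) and its thin tip at (400,287), so it is the one meant. Next I refine the case fit and plan the first move.

```bash
cat > plan.py <<'E'
from h import *
from scipy.spatial.transform import Rotation as Ro
def Rd(yaw): c,s=np.cos(yaw),np.sin(yaw); return np.array([[c,s,0],[s,-c,0],[0,0,-1.]])
def plan(*steps):
    s=robot.read_state();p,R=s["ee_pos"],s["ee_rot"]
    print("t %.2f pos %s open %.4f F %s"%(s["t"],p.round(4),s["opening"],s["wrist_force"].round(1)))
    for x,T in steps:
        T=Rd(T) if np.isscalar(T) else T
        w=Ro.from_matrix(R.T@T).as_rotvec(degrees=True)/6
        d=T.T@(np.array(x)-p)/.04
        print("turn",w.round(2),"then shift",d.round(3),"norm",np.linalg.norm(d).round(2)); p,R=np.array(x),T
E
python3 - <<'E'
from plan import *
v=np.load("fit.npy");p=v[:3]
C={"br":[-.08,-.058,0],"bl":[-.08,.058,0],"s1":[-.036,0,.032],"s2":[.036,0,.032]}
cm=lambda v,k:W(v[:3],[C[k] if isinstance(k,str) else lidpt(v[3],*k)])
base=[("top","br",(234,281.5)),("top","bl",(234,343.7)),("side","br",(295,210)),("side","bl",(246.75,213.75))]
lid=[("top",(.16,-.058,.05),(56,284)),("top",(.16,.058,.05),(55,359)),("side",(.16,.058,.05),(236.5,102.5)),("side",(.16,-.058,.05),(282.5,99.5)),
("top",(.16,-.058,0),(83,282)),("top",(.16,.058,0),(81.5,359))]
st=[("top","s1",(205,312.7)),("top","s2",(165,313.3))]
c=fit(cm,base+lid,[.46,.1,1.57,1.9]);fit(cm,st+lid,c);c=fit(cm,base+lid+st,c)
np.save("fit.npy",[*p,*c])
plan(([p[0],p[1],.16],p[2]-np.pi/2),([p[0],p[1],.019],p[2]-np.pi/2))
E
```

```text
[0.4654 0.1111 1.5953 1.8065] res [-0.3 -1.   0.8 -1.  -1.8 -0.2 -2.   0.1  0.6 -0.6 -0.6  0.1 -0.6 -0.4
 -0.7 -0.1  0.1 -0.1 -0.1 -0. ]
[0.4662 0.1139 1.6008 1.7844] res [ 0.1 -0.4  1.   0.8 -0.  -0.7 -0.8  0.2 -0.7 -0.9 -0.7 -0.7  0.1 -0.4
  0.3 -0.2]
[0.4657 0.1125 1.5967 1.7956] res [-1.1 -1.2  0.2 -1.2 -1.7 -0.6 -1.8 -0.2  0.3 -0.7 -0.8  0.1 -0.6 -0.7
 -0.7 -0.4  0.1 -0.3  0.  -0.2  0.9 -0.1  1.7  1. ]
t 0.10 pos [0.1773 0.5989 0.214 ] open 0.0919 F [ 0.8 -0.6  0.2]
turn [0.   0.01 7.73] then shift [-2.603 24.856  1.349] norm 25.03
turn [0. 0. 0.] then shift [0.    0.    3.525] norm 3.53
```

Call:
move_arm:
  motion: [0,0,0.9663,0,0,0,0,0,0,0.9663,0,0,0,0,0,0,0.9663,0,0,0,0,0,0,0.9663,0,0,0,0,0,0,0.9663,0,0,0,0,0,0,0.9663,0,0,0,0,0,0,0.9663,0,0,0,0,0,0,0.9663,0,0,0,0,0,0,0,-0.1,0.92,0,0,0,0,0,-0.1,0.92,0,0,0,0,0,-0.1,0.92,0,0,0,0,0,-0.1,0.92,0,0]

```text
t: 1.1
ee_pos: [0.2303, 0.4592, 0.214]
ee_rot: [[0.89, 0.457, -0.0], [0.457, -0.89, -0.001], [-0.001, 0.001, -1.0]]
wrist_force: [0.2, 0.1, 0.8]
opening: 0.046
```

Call:
move_arm:
  motion: [0,0,0,-0.1,0.92,0,0,0,0,0,-0.1,0.92,0,0,0,0,0,-0.1,0.92,0,0,0,0,0,-0.1,0.92,0,0,0,0,0,-0.1,0.92,0,0,0,0,0,-0.1,0.92,0,0,0,0,0,-0.1,0.92,0,0,0,0,0,-0.1,0.92,0,0,0,0,0,-0.1,0.92,0,0,0,0,0,-0.1,0.92,0,0,0,0,0,-0.1,0.92,0,0,0,0,0,-0.1,0.92,0,0]

```text
t: 2.1
ee_pos: [0.389, 0.0442, 0.2146]
ee_rot: [[0.89, 0.456, 0.0], [0.456, -0.89, 0.0], [0.0, 0.0, -1.0]]
wrist_force: [1.1, 0.4, 0.4]
opening: 0.0463
```

Call:
move_arm:
  motion: [0,0,0,-0.1,0.92,0,0,0,0,0,-0.1,0.92,0,0,0,0,0,-0.1,0.92,0.2,0,0,0,0,-0.1,0.92,0.2,0,0,0,0,-0.1,0.92,0.2,0,0,0,0,-0.1,0.92,0.2,0,0,0,0,-0.1,0.92,0.2,0,0,0,0,-0.1,0.92,0.2,0,0,0,0,-0.1,0.92,0.2,0,0,0,0,0,0,0,0]

```text
t: 2.93
ee_pos: [0.5093, -0.2702, 0.1569]
ee_rot: [[0.891, 0.454, 0.0], [0.454, -0.891, -0.002], [-0.001, 0.001, -1.0]]
wrist_force: [-1.1, -0.0, 1.4]
opening: 0.0459
```

Run:
```python
from plan import *
p=np.load("fit.npy")[:3]
plan(([p[0],p[1],.019],p[2]-np.pi/2))
```

```text
t 2.93 pos [ 0.5093 -0.2702  0.1569] open 0.0459 F [-1.1 -0.   1.4]
turn [ 0.01  0.   -0.03] then shift [-0.072  1.735  3.447] norm 3.86
```

Call:
move_arm:
  motion: [0,0,0,-0.03,0.87,0.3,0,0,0,0,-0.04,0.865,0.3,0,0,0,0,0,0,0.7,0,0,0,0,0,0,0.7,0,0,0,0,0,0,0,0,0,0,0,0,0,0,0]

```text
t: 3.43
ee_pos: [0.5357, -0.3272, 0.0773]
ee_rot: [[0.89, 0.456, -0.004], [0.456, -0.89, 0.002], [-0.002, -0.004, -1.0]]
wrist_force: [0.1, 0.1, 0.2]
opening: 0.0456
```

Run:
```python
from plan import *
p=np.load("fit.npy")[:3]
plan(([p[0],p[1],.019],p[2]-np.pi/2))
def cr(n,x,y,w,h): 
    a=robot.snapshot(n)[y:y+h,x:x+w,::-1];return np.clip(cv2.resize(a,(400,400),interpolation=2)*1.6,0,255).astype('uint8')
cv2.imwrite("pics/g1.png",np.hstack([cr("top",375,210,110,110),cr("side",255,270,110,110)]))
```

```text
t 3.43 pos [ 0.5357 -0.3272  0.0773] open 0.0456 F [0.1 0.1 0.2]
turn [-0.03  0.02 -0.01] then shift [-0.008  0.167  1.456] norm 1.47
```

View pics/g1.png

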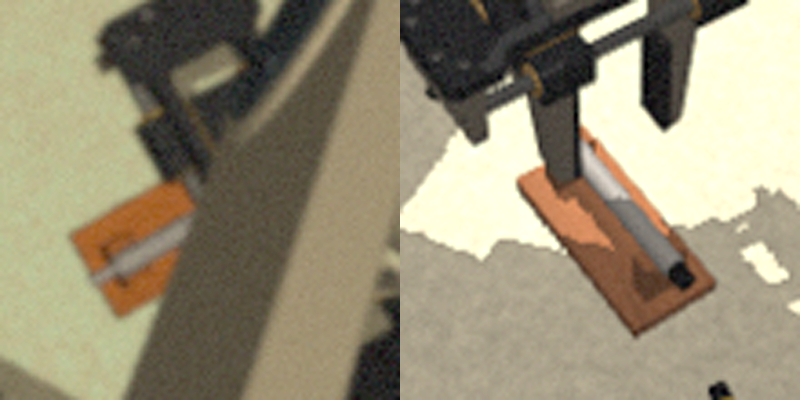

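The side view (right half) shows the fingers straddling the steel rod. I'll descend and grip.

Call:
move_arm:
  motion: [0,0,0,0,0.167,0,0,0,0,0,0,0,0.5,0,0,0,0,0,0,0.5,0,0,0,0,0,0,0.45,0,0,0,0,0,0,0,0,0,0,0,0,0,0,-1,0,0,0,0,0,0,-1,0,0,0,0,0,0,-1,0,0,0,0,0,0,-1,0,0,0,0,0,0,-1]

```text
t: 4.37
ee_pos: [0.5407, -0.3344, 0.0217]
ee_rot: [[0.89, 0.456, 0.001], [0.456, -0.89, -0.001], [0.001, 0.001, -1.0]]
wrist_force: [1.2, -0.2, 0.2]
opening: 0.0147
```

Run:
```python
from plan import *
v=np.load("fit.npy");p=v[:3];c=v[3:6]
plan(([p[0],p[1],.12],p[2]-np.pi/2),([*W(c,[[0,0,0]])[0][:2],.12],c[2]-np.pi/2))
```

```text
t 4.37 pos [ 0.5407 -0.3344  0.0217] open 0.0147 F [ 1.2 -0.2  0.2]
turn [ 0.01 -0.01 -0.  ] then shift [-0.037 -0.052 -2.458] norm 2.46
turn [0.   0.   4.28] then shift [ -1.529 -11.187   0.   ] norm 11.29
```

Call:
move_arm:
  motion: [0,0,0,0,0,0,-1,0,0,0,0,0,0,-1,0,0,0,0,0,0,-1,0,0,0,0,0,0,-1,0,0,0,0,0,-0.3,-1,0,0,0,0,0,-0.6,-1,0,0,0,0,0,-0.8,-1,0,0,0,0,0,-0.8,-1,0,0,0,0,0,0,-1]

```text
t: 5.12
ee_pos: [0.5433, -0.336, 0.1275]
ee_rot: [[0.89, 0.456, 0.008], [0.456, -0.89, -0.005], [0.005, 0.008, -1.0]]
wrist_force: [1.3, -0.9, -0.4]
opening: 0.0107
```

Call:
move_arm:
  motion: [0,0,0.713,0,0,0,-1,0,0,0.713,0,0,0,-1,0,0,0.713,0,0,0,-1,0,0,0.713,0,0,0,-1,0,0,0.713,0,0,0,-1,0,0,0.713,0,0,0,-1,0,0,0,-0.1,-0.8,0,-1,0,0,0,-0.1,-0.8,0,-1,0,0,0,-0.1,-0.8,0,-1,0,0,0,-0.1,-0.8,0,-1,0,0,0,-0.1,-0.8,0,-1]

```text
t: 6.03
ee_pos: [0.5154, -0.1732, 0.1208]
ee_rot: [[1.0, 0.025, -0.0], [0.025, -1.0, 0.0], [-0.0, -0.0, -1.0]]
wrist_force: [0.8, 0.9, -1.0]
opening: 0.011
```

Call:
move_arm:
  motion: [0,0,0,-0.1,-0.8,0,-1,0,0,0,-0.1,-0.8,0,-1,0,0,0,-0.1,-0.8,0,-1,0,0,0,-0.1,-0.8,0,-1,0,0,0,-0.1,-0.8,0,-1,0,0,0,-0.1,-0.8,0,-1,0,0,0,-0.1,-0.8,0,-1,0,0,0,-0.1,-0.6,0,-1,0,0,0,0,0,0,-1,0,0,0,0,0,0,-1]

```text
t: 6.87
ee_pos: [0.4774, 0.0735, 0.1209]
ee_rot: [[1.0, 0.028, 0.0], [0.028, -1.0, -0.0], [0.0, 0.0, -1.0]]
wrist_force: [0.4, -0.4, -0.4]
opening: 0.0109
```

Run:
```python
from plan import *
v=np.load("fit.npy");c=v[3:6]
plan(([*W(c,[[0,0,0]])[0][:2],.12],c[2]-np.pi/2))
print(robot.read_state()["ee_rot"].round(4))
a=robot.snapshot("top");b=robot.snapshot("side");cv2.imwrite("pics/t2.png",a[:,:,::-1]);cv2.imwrite("pics/s2.png",b[:,:,::-1])
def cr(a,x,y,w,h): 
    return np.clip(cv2.resize(a[y:y+h,x:x+w,::-1],(400,600),interpolation=2)*1.6,0,255).astype('uint8')
cv2.imwrite("pics/g2.png",np.hstack([cr(a,140,245,100,150),cr(b,210,90,100,150)]))
```

```text
t 6.87 pos [0.4774 0.0735 0.1209] open 0.0109 F [ 0.4 -0.4 -0.4]
turn [ 0.   -0.    0.02] then shift [-0.267 -0.983  0.021] norm 1.02
[[ 9.996e-01  2.810e-02  1.000e-04]
 [ 2.810e-02 -9.996e-01 -1.000e-04]
 [ 1.000e-04  1.000e-04 -1.000e+00]]
```

View pics/g2.png

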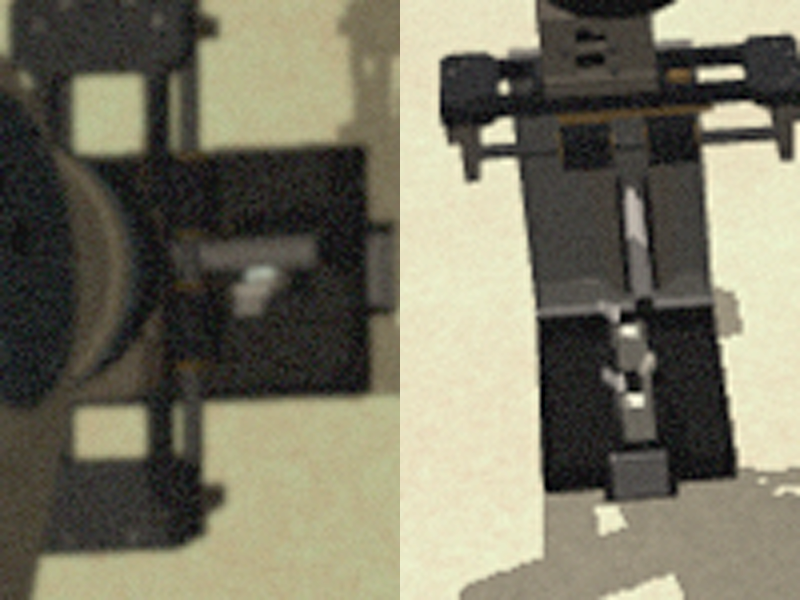

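Run:
```python
from plan import *
def tri(a,b):
    f=lambda P:np.concatenate([proj("top",P)[0]-a,proj("side",P)[0]-b]);r=least_squares(f,[.47,.1,.05]);return r.x,r.fun
v=np.load("fit.npy");c=v[3:6]
def incase(P): return W([0,0,-c[2]],[P-[c[0],c[1],0]])[0]
for n,a,b in(("steel end",(219.2,307.5),(269.5,163.2)),("stop b",(205,312.7),(268.75,189.5)),("stop a",(165,313.3),(267,172.5)),("prong b",(200,306.7),(272.5,180)),("prong a",(160,307.5),(270.5,162.5)),("jaw b",(202,321),(264,182))):
    P,f=tri(a,b);print(n,P.round(4),f.round(1),"case",incase(P).round(4))
s=robot.read_state();print("tcp case",incase(s["ee_pos"]).round(4))
```

```text
steel end [0.4779 0.0255 0.1431] [-0.  -0.2 -0.2  0. ] case [-0.0873 -0.0099  0.1431]
stop b [0.4678 0.0785 0.0308] [-0.  -0.7 -1.   0.1] case [-0.0341 -0.0012  0.0308]
stop a [0.4669 0.1532 0.0279] [-0.  -0.3 -0.4  0. ] case [ 0.0407 -0.0023  0.0279]
prong b [0.479  0.0804 0.057 ] [-0.  -0.6 -0.9  0.1] case [-0.0324 -0.0125  0.057 ]
prong a [0.478  0.1513 0.0589] [-0.  -0.2 -0.3  0. ] case [ 0.0385 -0.0133  0.0589]
jaw b [0.4556 0.0771 0.0553] [-0.  -1.6 -2.1  0.1] case [-0.0352  0.0111  0.0553]
tcp case [-0.0407 -0.011   0.1208]
```

Run:
```python
from plan import *
plan(([.4675,.1135,.062],.021))
```

```text
t 6.97 pos [0.4778 0.0721 0.1208] open 0.0108 F [ 0.3  0.7 -1.5]
turn [ 0.   -0.    0.05] then shift [-0.235 -1.039  1.469] norm 1.81
```

Call:
move_arm:
  motion: [0,0,0.05,-0.12,-0.5,0,-1,0,0,0,-0.115,-0.53,0,-1,0,0,0,0,0,0.49,-1,0,0,0,0,0,0.49,-1,0,0,0,0,0,0.49,-1,0,0,0,0,0,0,-1,0,0,0,0,0,0,-1]

```text
t: 7.55
ee_pos: [0.4669, 0.1124, 0.0613]
ee_rot: [[1.0, 0.019, -0.002], [0.019, -1.0, -0.001], [-0.002, 0.001, -1.0]]
wrist_force: [0.2, -0.1, -0.5]
opening: 0.0111
```

Run:
```python
from plan import *
plan(([.4675,.1135,.062],.021))
a=robot.snapshot("top");b=robot.snapshot("side");cv2.imwrite("pics/t3.png",a[:,:,::-1]);cv2.imwrite("pics/s3.png",b[:,:,::-1])
def cr(a,x,y,w,h,k=1.6): 
    return np.clip(cv2.resize(a[y:y+h,x:x+w,::-1],(400,600),interpolation=2)*k,0,255).astype('uint8')
cv2.imwrite("pics/g3.png",np.hstack([cr(a,160,270,80,120,2),cr(b,240,120,60,90)]))
```

```text
t 7.55 pos [0.4669 0.1124 0.0613] open 0.0111 F [ 0.2 -0.1 -0.5]
turn [ 0.01  0.02 -0.02] then shift [ 0.016 -0.028 -0.017] norm 0.04
```

View pics/g3.png

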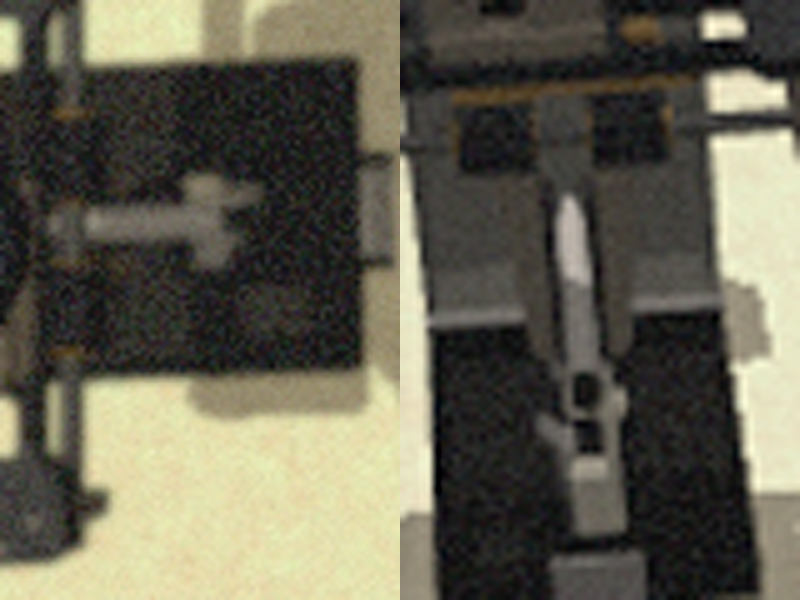

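The rod sits between the prong (top crop (205,190)) and the jaw (210,255) of the catch clip, aligned with both. I'll lower it into the flare and check the forces.

Call:
move_arm:
  motion: [0,0,0,0,0,0.2,-1,0,0,0,0,0,0.2,-1,0,0,0,0,0,0.15,-1,0,0,0,0,0,0,-1]

```text
t: 7.98
ee_pos: [0.4663, 0.1132, 0.0387]
ee_rot: [[1.0, 0.02, -0.002], [0.02, -1.0, -0.0], [-0.002, 0.0, -1.0]]
wrist_force: [0.0, -0.0, -0.7]
opening: 0.011
```

Run:
```python
from h import *
from plan import *
print(proj("top",[[.468,.0655,.0783],[.468,.0635,.0783]]).round(1))
plan(([.4675,.1135,.0217],.021)); print(robot.read_state()["moment"])
```

```text
[[205.  312.7]
 [206.2 312.6]]
t 7.98 pos [0.4663 0.1132 0.0387] open 0.0110 F [ 0.  -0.  -0.7]
turn [ 0.    0.02 -0.01] then shift [ 0.03  -0.007  0.424] norm 0.43
[-0.07173235  0.01218045 -0.02779566]
```

Call:
move_arm:
  motion: [0,0,0,0,0,0.1,-1,0,0,0,0,0,0.1,-1,0,0,0,0,0,0.0,-1]

```text
t: 8.23
ee_pos: [0.4665, 0.1133, 0.031]
ee_rot: [[1.0, 0.02, -0.002], [0.02, -1.0, -0.0], [-0.002, 0.0, -1.0]]
wrist_force: [-1.2, 0.6, -5.7]
opening: 0.0113
```

Call:
move_arm:
  motion: [0,0,0,0,0,0.1,-1,0,0,0,0,0,0.05,-1,0,0,0,0,0,0.0,-1]

```text
t: 8.48
ee_pos: [0.4666, 0.1134, 0.0254]
ee_rot: [[1.0, 0.02, -0.001], [0.02, -1.0, -0.0], [-0.001, 0.0, -1.0]]
wrist_force: [-4.1, 0.5, -0.1]
opening: 0.0113
```

Call:
move_arm:
  motion: [0,0,0,0,0,0.06,-1,0,0,0,0,0,0.04,-1,0,0,0,0,0,0.0,-1]

```text
t: 8.73
ee_pos: [0.4665, 0.1133, 0.0214]
ee_rot: [[1.0, 0.02, -0.002], [0.02, -1.0, -0.0], [-0.002, 0.0, -1.0]]
wrist_force: [-5.1, 0.4, 0.7]
opening: 0.0107
```

Call:
move_arm:
  motion: [0,0,0,0,0,0.06,-1,0,0,0,0,0,0.04,-1,0,0,0,0,0,0.0,-1]

```text
t: 8.98
ee_pos: [0.4665, 0.1134, 0.0192]
ee_rot: [[1.0, 0.02, -0.002], [0.02, -1.0, -0.0], [-0.002, 0.0, -1.0]]
wrist_force: [-12.9, -0.6, 31.9]
opening: 0.011
```

Fz of 32 N means the hard stop is reached. I'll let go, raise clear and look.

Call:
move_arm:
  motion: [0,0,0,0,0,-0.04,-1,0,0,0,0,0,0,-0.3,0,0,0,0,0,0,-0.3,0,0,0,0,0,0,-0.3,0,0,0,0,0,0,-0.3,0,0,0,0,0,-0.5,-0.3,0,0,0,0,0,-0.8,-0.3,0,0,0,0,0,-0.8,-0.3,0,0,0,0,0,-0.8,-0.3]

```text
t: 9.73
ee_pos: [0.4673, 0.1134, 0.1365]
ee_rot: [[1.0, 0.02, -0.0], [0.02, -1.0, -0.0], [-0.0, 0.0, -1.0]]
wrist_force: [0.7, 0.0, -0.7]
opening: 0.0318
```

Call:
move_arm:
  motion: [0,0,0,0,0,-1,-0.3,0,0,0,0,0,-1,-0.3,0,0,0,-0.8,0,0,-0.3,0,0,0,-0.8,0,0,-0.3,0,0,0,-0.8,0,0,-0.3,0,0,0,-0.8,0,0,-0.3,0,0,0,-0.8,0,0,-0.3,0,0,0,0,0,0,-0.3]

```text
t: 10.4
ee_pos: [0.3024, 0.1093, 0.2146]
ee_rot: [[1.0, 0.021, -0.003], [0.021, -1.0, -0.001], [-0.003, 0.001, -1.0]]
wrist_force: [0.0, 0.1, -0.6]
opening: 0.032
```

Run:
```python
from plan import *
plan()
a=robot.snapshot("top");b=robot.snapshot("side");cv2.imwrite("pics/t4.png",a[:,:,::-1]);cv2.imwrite("pics/s4.png",b[:,:,::-1])
def cr(a,x,y,w,h,k=1.6): 
    return np.clip(cv2.resize(a[y:y+h,x:x+w,::-1],(400,600),interpolation=2)*k,0,255).astype('uint8')
cv2.imwrite("pics/g4.png",np.hstack([cr(a,140,250,110,165,2),cr(b,230,130,60,90)]))
```

```text
t 10.40 pos [0.3024 0.1093 0.2146] open 0.0320 F [ 0.   0.1 -0.6]
```

View pics/g4.png

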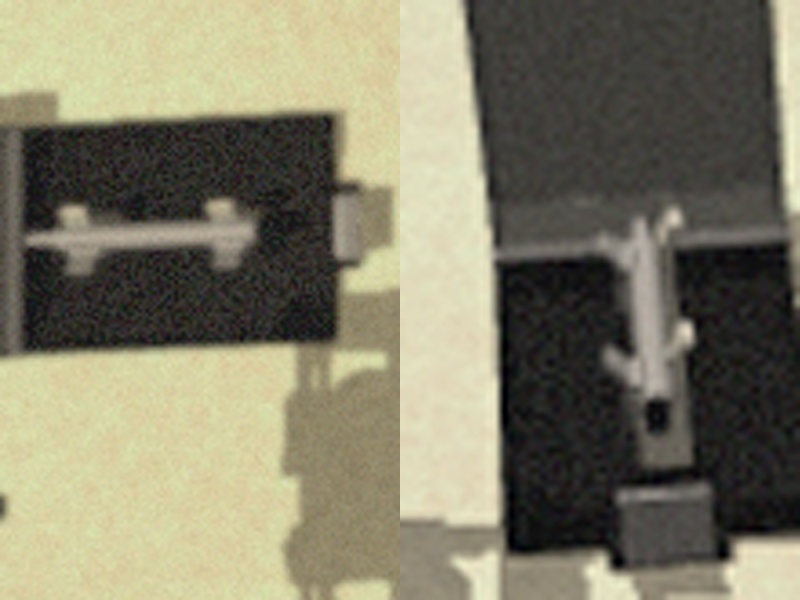

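Run:
```python
from plan import *
def tri(a,b):
    f=lambda P:np.concatenate([proj("top",P)[0]-a,proj("side",P)[0]-b]);r=least_squares(f,[.47,.1,.05]);return r.x,r.fun
for a,b in(((209.3,314.6),(268.2,189.7)),((146.9,316),(266,163))):
    P,f=tri(a,b);print(P.round(4),f.round(1))
for y in(.111,.1135,.116):
  for z in(.038,.05):
    print(y,z,[proj(n,[[.4675,y-.05,z],[.4665,y+.065,z]]).round(1).tolist() for n in("top","side")])
```

```text
[0.4653 0.0687 0.0378] [-0.  -1.2 -1.6  0.1]
[0.4638 0.1834 0.0363] [-0.  -0.8 -1.2  0.1]
0.111 0.038 [[[213.5, 312.1], [150.6, 313.6]], [[267.6, 191.6], [265.9, 164.1]]]
0.111 0.05 [[[211.8, 312.4], [148.0, 313.9]], [[267.3, 187.6], [265.6, 160.2]]]
0.1135 0.038 [[[212.1, 312.2], [149.2, 313.7]], [[267.6, 191.0], [265.9, 163.5]]]
0.1135 0.05 [[[210.4, 312.4], [146.6, 313.9]], [[267.2, 187.0], [265.5, 159.6]]]
0.116 0.038 [[[210.8, 312.2], [147.9, 313.7]], [[267.6, 190.4], [265.9, 163.0]]]
0.116 0.05 [[[209.0, 312.4], [145.3, 313.9]], [[267.2, 186.4], [265.5, 159.1]]]
```

Run:
```python
from plan import *
for uv,z in(((180.4,308),.062),((182.4,324),.055),((182.4,324),.05),((209.3,314.6),.038),((146.9,316),.038)): print(uv,z,ray("top",uv,z).round(4))
a=cv2.imread("pics/t4.png").astype(float).mean(2); b=cv2.imread("pics/s4.png").astype(float).mean(2)
up=a[307:310,150:222].mean(0); rod=a[313:317,140:222].mean(0); lo=a[321:325,150:222].mean(0)
for n,r,o in(("prong",up,150),("rod",rod,140),("jaw",lo,150)): print(n,o,r.round().astype(int).tolist())
k=8
out=cv2.resize(np.clip(cv2.imread("pics/t4.png")[295:335,140:235]*2.0,0,255).astype('uint8'),None,fx=k,fy=k,interpolation=2)
def dr(pts,col):
    q=((proj("top",pts)-[140,295]+.5)*k+[0,14]).astype(int); cv2.polylines(out,[q],True,col,1)
for yc,col in((.1155,(0,255,255)),):
    c=(.4665,yc,1.59)
    for x in(-.036,.036):
        dr(W(c,[[x-.006,-.0063,.054],[x+.006,-.0063,.054],[x+.006,-.011,.062],[x-.006,-.011,.062]]),col)
    dr(W(c,[[-.05,-.006,.038],[.05,-.006,.038],[.05,.006,.038],[-.05,.006,.038]]),(0,0,255))
    dr(W(c,[[-.05,-.003,.038],[.065,-.003,.038],[.065,.003,.038],[-.05,.003,.038]]),(0,255,0))
s=cv2.resize(np.clip(cv2.imread("pics/s4.png")[155:200,240:300]*1.6,0,255).astype('uint8'),None,fx=6,fy=6,interpolation=2)
cv2.imwrite("pics/g5.png",np.vstack([out,cv2.copyMakeBorder(s,0,0,0,out.shape[1]-s.shape[1],0)]))
```

```text
(180.4, 308) 0.062 [0.4763 0.1138 0.062 ]
(182.4, 324) 0.055 [0.4481 0.1119 0.055 ]
(182.4, 324) 0.05 [0.4478 0.1135 0.05  ]
(209.3, 314.6) 0.038 [0.4632 0.0686 0.038 ]
(146.9, 316) 0.038 [0.4624 0.1827 0.038 ]
prong 150 [15, 15, 12, 13, 21, 34, 52, 69, 79, 84, 84, 82, 77, 63, 42, 32, 29, 31, 29, 29, 28, 31, 27, 23, 19, 16, 15, 14, 12, 17, 23, 24, 18, 20, 16, 14, 24, 20, 21, 20, 19, 21, 16, 20, 17, 29, 41, 59, 72, 76, 77, 77, 77, 68, 59, 45, 42, 40, 41, 33, 37, 28, 25, 20, 17, 20, 15, 15, 19, 17, 15, 18]
rod 140 [39, 41, 48, 52, 49, 42, 40, 47, 54, 60, 58, 62, 62, 63, 67, 73, 74, 77, 78, 77, 77, 77, 78, 79, 77, 78, 77, 78, 77, 79, 78, 78, 79, 80, 79, 79, 78, 79, 78, 79, 78, 78, 79, 79, 77, 78, 78, 77, 78, 78, 78, 78, 78, 77, 76, 77, 75, 78, 77, 79, 81, 80, 79, 77, 79, 78, 76, 74, 69, 59, 40, 25, 18, 17, 15, 19, 18, 13, 18, 18, 21, 22]
jaw 150 [13, 14, 15, 14, 20, 21, 19, 28, 42, 54, 59, 60, 61, 59, 56, 46, 32, 26, 22, 21, 21, 17, 21, 21, 20, 17, 23, 20, 18, 24, 17, 22, 19, 15, 22, 19, 20, 17, 17, 23, 19, 21, 22, 23, 22, 19, 20, 24, 35, 44, 49, 49, 50, 50, 46, 38, 28, 22, 26, 25, 22, 22, 25, 25, 20, 24, 25, 20, 21, 23, 21, 21]
```

View pics/g5.png

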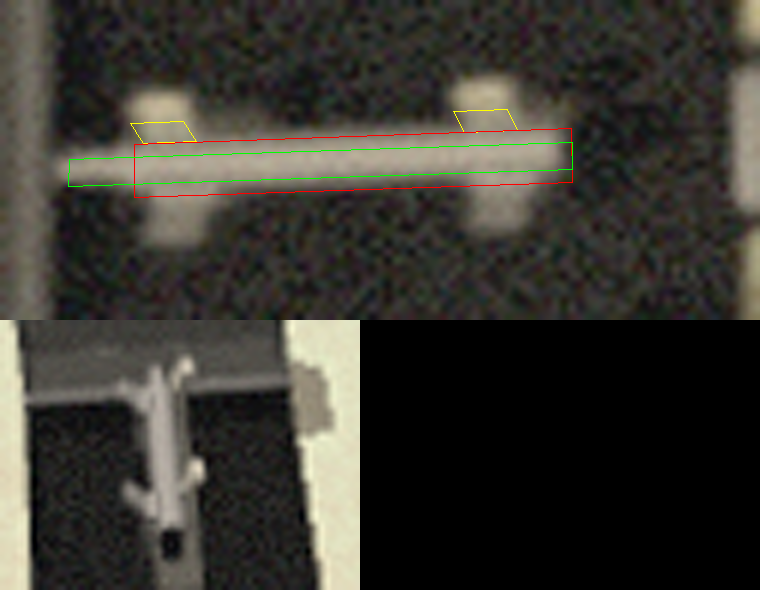

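The rod is seated (z≈37–38 mm) but appears about 2–3 mm towards the hinge: its steel end is at crop x 563 against 572 expected. I'll regrip and slide it.

Run:
```python
from plan import *
plan(([.467,.1134,.12],.02),([.467,.1134,.021],.02))
```

```text
t 10.50 pos [0.3075 0.1104 0.2157] open 0.0322 F [0.6 0.6 0.6]
turn [-0.01 -0.02  0.01] then shift [3.988 0.004 2.394] norm 4.65
turn [0. 0. 0.] then shift [0.    0.    2.475] norm 2.47
```

Call:
move_arm:
  motion: [0,0,0,0.8,0,0,-0.3,0,0,0,0.8,0,0,-0.3,0,0,0,0.8,0,0,-0.3,0,0,0,0.8,0,0,-0.3,0,0,0,0.79,0,0.4,-0.3,0,0,0,0,0,0.9,-0.3,0,0,0,0,0,0.9,-0.3,0,0,0,0,0,0,-0.3,0,0,0,0,0,0,-0.3]

```text
t: 11.25
ee_pos: [0.4666, 0.113, 0.126]
ee_rot: [[1.0, 0.02, -0.004], [0.02, -1.0, -0.001], [-0.004, 0.001, -1.0]]
wrist_force: [0.5, 0.0, -0.4]
opening: 0.0319
```

Run:
```python
from plan import *
plan(([.467,.1134,.0205],.02))
```

```text
t 11.25 pos [0.4666 0.113  0.126 ] open 0.0319 F [ 0.5  0.  -0.4]
turn [ 0.01  0.04 -0.  ] then shift [ 0.009 -0.01   2.637] norm 2.64
```

Call:
move_arm:
  motion: [0,0,0,0.01,0,0.8,-0.3,0,0,0,0,0,0.8,-0.3,0,0,0,0,0,0.6,-0.3,0,0,0,0,0,0.42,-0.3,0,0,0,0,0,0,-0.3,0,0,0,0,0,0,-1,0,0,0,0,0,0,-1,0,0,0,0,0,0,-1,0,0,0,0,0,0,-1,0,0,0,0,0,0,-1]

```text
t: 12.08
ee_pos: [0.4664, 0.1136, 0.0241]
ee_rot: [[1.0, 0.02, -0.001], [0.02, -1.0, 0.0], [-0.001, -0.0, -1.0]]
wrist_force: [-7.0, 1.3, 8.0]
opening: 0.0108
```

Call:
move_arm:
  motion: [0,0,0,0,0,0,-1,0,0,0,0,0.03,0,-1,0,0,0,0,0.035,0,-1,0,0,0,0,0,0,-1,0,0,0,0,0,0,-1]

```text
t: 12.5
ee_pos: [0.4666, 0.1116, 0.0241]
ee_rot: [[1.0, 0.019, -0.001], [0.019, -1.0, 0.001], [-0.001, -0.001, -1.0]]
wrist_force: [-7.6, 7.0, 7.2]
opening: 0.0111
```

Call:
move_arm:
  motion: [0,0,0,0,0,0,-0.3,0,0,0,0,0,0,-0.3,0,0,0,0,0,0,-0.3,0,0,0,0,0,0,-0.3,0,0,0,0,0,-0.5,-0.3,0,0,0,0,0,-0.8,-0.3,0,0,0,0,0,-0.8,-0.3,0,0,0,0,0,-0.8,-0.3,0,0,0,0,0,-1,-0.6,0,0,0,0,0,-1,-1]

```text
t: 13.33
ee_pos: [0.4669, 0.1106, 0.2204]
ee_rot: [[1.0, 0.02, -0.0], [0.02, -1.0, -0.0], [-0.0, 0.0, -1.0]]
wrist_force: [1.7, -1.0, -0.3]
opening: 0.0206
```

Call:
move_arm:
  motion: [0,0,0,-0.8,0,-0.5,-1,0,0,0,-0.8,0,-0.5,-1,0,0,0,-0.8,0,-0.5,-1,0,0,0,-0.8,0,0,-1,0,0,0,-0.8,0,0,-1,0,0,0,0,0,0,-1]

```text
t: 13.83
ee_pos: [0.3029, 0.1069, 0.2786]
ee_rot: [[1.0, 0.021, -0.001], [0.021, -1.0, 0.0], [-0.001, -0.0, -1.0]]
wrist_force: [-0.4, 0.1, -0.0]
opening: 0.0003
```

Run:
```python
from plan import *
plan()
a=robot.snapshot("top");b=robot.snapshot("side");cv2.imwrite("pics/t6.png",a[:,:,::-1]);cv2.imwrite("pics/s6.png",b[:,:,::-1])
for f in("t4","t6"):
    g=cv2.imread(f"pics/{f}.png").astype(float).mean(2)
    print(g[313:317,140:160].mean(0).round().astype(int),g[313:317,200:215].mean(0).round().astype(int))
for f in("s4","s6"):
    g=cv2.imread(f"pics/{f}.png").astype(float).mean(2); print(g[180:205,266:270].mean(1).round().astype(int))
```

```text
t 13.83 pos [0.3029 0.1069 0.2786] open 0.0003 F [-0.4  0.1 -0. ]
[39 41 48 52 49 42 40 47 54 60 58 62 62 63 67 73 74 77 78 77] [81 80 79 77 79 78 76 74 69 59 40 25 18 17 15]
[37 42 48 52 49 42 32 31 44 56 59 59 61 62 65 68 72 75 77 78] [80 80 79 77 77 77 76 74 73 68 56 37 22 15 15]
[ 98  98 101 100  97  98  99 102  92  71  28  18  18  23  30  50  59  57
  58  52  28  10  13  63  83]
[ 98  98  99 100  97  97 100  99  98  87  43  23  18  22  23  42  55  57
  57  51  27  11  14  65  80]
```

The rod slid about 1.6 mm towards the catch and is now within 1 mm of the clip middle; its height is unchanged. Next is the lid.

Run:
```python
from plan import *
plan(([.462,.345,.26],.021),([.462,.345,.12],.021),([.4635,.262,.12],.021))
last=None
for th,a in zip(np.linspace(1.5,.06,13),np.linspace(.105,.145,13)):
    q=np.array([.1155+.08-a*np.cos(th)+.05*np.sin(th)+.01,.018+a*np.sin(th)+.05*np.cos(th)])
    print(round(th,2),q.round(4),None if last is None else (-(q-last)/.04).round(2));last=q
```

```text
t 13.93 pos [0.3073 0.1076 0.2792] open 0.0005 F [0.9 0.1 0.3]
turn [-0.01 -0.02 -0.  ] then shift [ 3.992 -5.852  0.48 ] norm 7.1
turn [0. 0. 0.] then shift [0.  0.  3.5] norm 3.5
turn [0. 0. 0.] then shift [-0.006  2.075  0.   ] norm 2.08
1.5 [0.2479 0.1263] None
1.38 [0.234  0.1338] [ 0.35 -0.19]
1.26 [0.219  0.1396] [ 0.38 -0.14]
1.14 [0.2029 0.1434] [ 0.4  -0.09]
1.02 [0.1862 0.145 ] [ 0.42 -0.04]
0.9 [0.169  0.1444] [0.43 0.02]
0.78 [0.1518 0.1415] [0.43 0.07]
0.66 [0.1348 0.1362] [0.43 0.13]
0.54 [0.1183 0.1286] [0.41 0.19]
0.42 [0.1026 0.1187] [0.39 0.25]
0.3 [0.0881 0.1066] [0.36 0.3 ]
0.18 [0.0751 0.0926] [0.33 0.35]
0.06 [0.0638 0.0766] [0.28 0.4 ]
```

Call:
move_arm:
  motion: [0,0,0,0.5,-0.8,0,-1,0,0,0,0.5,-0.8,0,-1,0,0,0,0.5,-0.8,0,-1,0,0,0,0.5,-0.8,0,-1,0,0,0,0.5,-0.8,0,-1,0,0,0,0.5,-0.8,0,-1,0,0,0,0.5,-0.8,0,-1,0,0,0,0.49,-0.25,0.48,-1,0,0,0,0,0,0,-1,0,0,0,0,0,0,-1]

```text
t: 14.77
ee_pos: [0.4632, 0.345, 0.2571]
ee_rot: [[1.0, 0.02, -0.003], [0.02, -1.0, -0.002], [-0.003, 0.002, -1.0]]
wrist_force: [0.9, 0.1, -0.7]
opening: 0.0001
```

Call:
move_arm:
  motion: [0,0,0,0,0,0.875,-1,0,0,0,0,0,0.875,-1,0,0,0,0,0,0.875,-1,0,0,0,0,0,0.875,-1,0,0,0,0,0,0,-1,0,0,0,0,0,0,-1]

```text
t: 15.27
ee_pos: [0.4616, 0.3437, 0.1189]
ee_rot: [[1.0, 0.02, -0.003], [0.02, -1.0, -0.002], [-0.003, 0.002, -1.0]]
wrist_force: [0.5, 0.1, -0.1]
opening: 0.0003
```

Call:
move_arm:
  motion: [0,0,0,0,0.3,0,-1,0,0,0,0,0.3,0,-1,0,0,0,0,0.3,0,-1,0,0,0,0,0.3,0,-1,0,0,0,0,0.3,0,-1,0,0,0,0,0.3,0,-1,0,0,0,0,0.3,0,-1,0,0,0,0,0,0,-1,0,0,0,0,0,0,-1]

```text
t: 16.02
ee_pos: [0.4639, 0.2598, 0.1193]
ee_rot: [[1.0, 0.019, -0.0], [0.019, -1.0, -0.001], [-0.0, 0.001, -1.0]]
wrist_force: [0.2, -0.0, 0.2]
opening: 0.0003
```

Run:
```python
from plan import *
plan(([.4635,.2479,.1263],.021))
a=robot.snapshot("top");b=robot.snapshot("side");cv2.imwrite("pics/t7.png",a[:,:,::-1]);cv2.imwrite("pics/s7.png",b[:,:,::-1])
cv2.imwrite("pics/g7.png",np.clip(cv2.resize(b[40:240,180:380,::-1],(600,600),interpolation=2)*1.6,0,255).astype('uint8'))
```

```text
t 16.02 pos [0.4639 0.2598 0.1193] open 0.0003 F [ 0.2 -0.   0.2]
turn [ 0.    0.   -0.02] then shift [-0.016  0.296 -0.174] norm 0.34
```

View pics/g7.png

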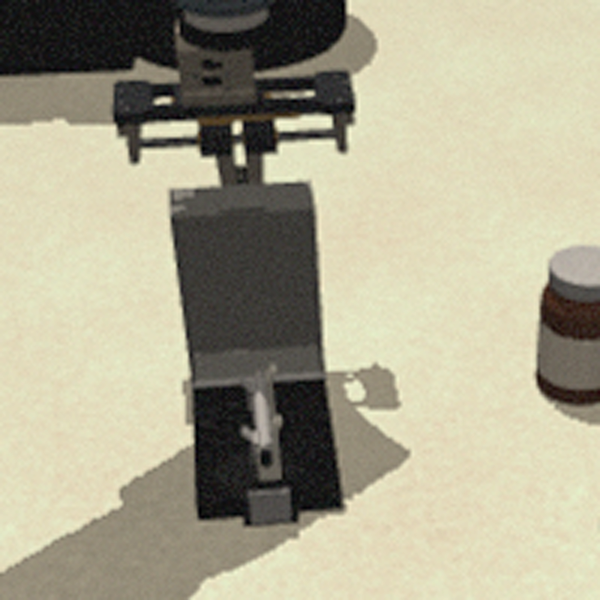

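The side view shows the fingers behind the lid, (240,180) in the crop. The lid stands near vertical and the probe is still seated. I'll swing the lid over along the arc.

Call:
move_arm:
  motion: [0,0,0,0,0.3,-0.17,-1,0,0,0,0,0.35,-0.19,-1,0,0,0,0,0.38,-0.14,-1,0,0,0,0,0.4,-0.09,-1,0,0,0,0,0.42,-0.04,-1,0,0,0,0,0.43,0.02,-1]

```text
t: 16.62
ee_pos: [0.4661, 0.1685, 0.1451]
ee_rot: [[1.0, 0.021, 0.001], [0.021, -1.0, 0.001], [0.001, -0.001, -1.0]]
wrist_force: [0.7, 2.4, -0.4]
opening: 0.0005
```

Call:
move_arm:
  motion: [0,0,0,0,0.43,0.07,-1,0,0,0,0,0.43,0.13,-1,0,0,0,0,0.41,0.19,-1,0,0,0,0,0.39,0.25,-1,0,0,0,0,0,0,-1]

```text
t: 17.03
ee_pos: [0.4658, 0.1003, 0.1175]
ee_rot: [[1.0, 0.019, -0.002], [0.019, -1.0, -0.001], [-0.002, 0.001, -1.0]]
wrist_force: [-0.5, -0.0, -0.7]
opening: 0.0003
```

Run:
```python
from plan import *
plan(([.4675,.0751,.0926],.021),([.4675,.0638,.0766],.021),([.4675,.0435,.070],.021))
a=robot.snapshot("top");b=robot.snapshot("side");cv2.imwrite("pics/t8.png",a[:,:,::-1]);cv2.imwrite("pics/s8.png",b[:,:,::-1])
cv2.imwrite("pics/g8.png",np.clip(cv2.resize(b[90:240,180:330,::-1],(600,600),interpolation=2)*1.6,0,255).astype('uint8'))
```

```text
t 17.03 pos [0.4658 0.1003 0.1175] open 0.0003 F [-0.5 -0.  -0.7]
turn [ 0.01  0.02 -0.02] then shift [0.028 0.63  0.622] norm 0.89
turn [0. 0. 0.] then shift [-0.006  0.282  0.4  ] norm 0.49
turn [0. 0. 0.] then shift [-0.011  0.507  0.165] norm 0.53
```

View pics/g8.png

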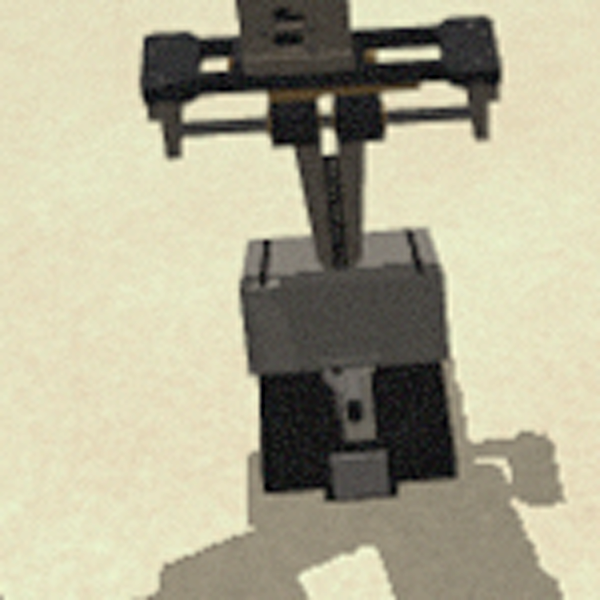

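The fingers rest on the lid's outer face and the lid is about 0.4 rad open. I'll continue down to the catch.

Call:
move_arm:
  motion: [0,0,0,0,0.3,0.3,-1,0,0,0,0,0.33,0.32,-1,0,0,0,0,0.28,0.4,-1,0,0,0,0,0,0,-1]

```text
t: 17.47
ee_pos: [0.4671, 0.0661, 0.0763]
ee_rot: [[1.0, 0.02, -0.002], [0.02, -1.0, -0.001], [-0.002, 0.001, -1.0]]
wrist_force: [-0.6, -0.2, 0.4]
opening: 0.0007
```

Run:
```python
from plan import *
plan(([.4675,.0435,.078],.021),([.4675,.0435,.068],.021))
```

```text
t 17.47 pos [0.4671 0.0661 0.0763] open 0.0007 F [-0.6 -0.2  0.4]
turn [ 0.01  0.02 -0.01] then shift [-0.002  0.565 -0.043] norm 0.57
turn [0. 0. 0.] then shift [0.   0.   0.25] norm 0.25
```

Call:
move_arm:
  motion: [0,0,0,0,0,-0.2,-1,0,0,0,0,0.25,0,-1,0,0,0,0,0.24,0,-1,0,0,0,0,0,0.15,-1,0,0,0,0,0,0.08,-1,0,0,0,0,0,0,-1]

```text
t: 17.97
ee_pos: [0.4684, 0.047, 0.0759]
ee_rot: [[1.0, 0.02, 0.0], [0.02, -1.0, -0.0], [0.0, 0.0, -1.0]]
wrist_force: [1.2, -1.3, 0.4]
opening: 0.0002
```

Call:
move_arm:
  motion: [0,0,0,0,0,0.05,-1,0,0,0,0,0,0.05,-1,0,0,0,0,0,0,-1]

```text
t: 18.22
ee_pos: [0.4684, 0.0472, 0.0721]
ee_rot: [[1.0, 0.02, -0.0], [0.02, -1.0, -0.0], [-0.0, 0.0, -1.0]]
wrist_force: [-0.0, -0.7, 1.3]
opening: 0.0008
```

Call:
move_arm:
  motion: [0,0,0,0,0,0.05,-1,0,0,0,0,0,0,-1]

```text
t: 18.38
ee_pos: [0.4681, 0.0474, 0.0698]
ee_rot: [[1.0, 0.02, -0.001], [0.02, -1.0, 0.0], [-0.001, -0.0, -1.0]]
wrist_force: [0.5, 0.2, -0.9]
opening: 0.0002
```

Call:
move_arm:
  motion: [0,0,0,0,0,0.05,-1,0,0,0,0,0,0,-1]

```text
t: 18.55
ee_pos: [0.4683, 0.0475, 0.0683]
ee_rot: [[1.0, 0.02, -0.0], [0.02, -1.0, 0.0], [-0.0, -0.0, -1.0]]
wrist_force: [-0.9, -0.8, 6.3]
opening: 0.0001
```

Call:
move_arm:
  motion: [0,0,0,0,0,0.04,-1,0,0,0,0,0,0,-1]

```text
t: 18.72
ee_pos: [0.4684, 0.0474, 0.0679]
ee_rot: [[1.0, 0.02, -0.0], [0.02, -1.0, 0.0], [-0.0, -0.0, -1.0]]
wrist_force: [-6.9, -0.5, 25.4]
opening: 0.0004
```

There is a hard stop of 25 N at z = 67.9 mm, where closed is 68 mm and resting on the unpassed catch would be about 76 mm. I'll retreat and look.

Call:
move_arm:
  motion: [0,0,0,0,0,-0.1,-1,0,0,0,0,0,-0.8,-1,0,0,0,0,0,-1,-1,0,0,0,0,0,-1,-1,0,0,0,0,0,-1,-1,0,0,0,-0.8,0,0,-1,0,0,0,-0.8,0,0,-1,0,0,0,-0.8,0,0,-1,0,0,0,-0.8,0,0,-1,0,0,0,0,0,0,-1,0,0,0,0,0,0,-1]

```text
t: 19.63
ee_pos: [0.3394, 0.0448, 0.2226]
ee_rot: [[1.0, 0.021, 0.001], [0.021, -1.0, 0.0], [0.001, -0.0, -1.0]]
wrist_force: [1.9, -0.3, 0.9]
opening: 0.0009
```

Run:
```python
from plan import *
plan()
a=robot.snapshot("top");b=robot.snapshot("side");cv2.imwrite("pics/s9.png",b[:,:,::-1])
c=(.4665,.1155,1.592)
def ov(n,im,x,y,w,h):
    k=400/w;o=np.clip(cv2.resize(im[y:y+h,x:x+w,::-1],(400,int(h*k)),interpolation=2)*1.6,0,255).astype('uint8')
    for th,col in((0,(0,0,255)),(.055,(0,255,255))):
        P=W(c,[lidpt(th,aa,yy,.05) for aa,yy in((0,.058),(.16,.058),(.16,-.058),(0,-.058))])
        cv2.polylines(o,[((proj(n,P)-[x,y]+.5)*k).astype(int)],True,col,1)
    return o
cv2.imwrite("pics/g9.png",np.hstack([ov("top",a,120,260,130,130),ov("side",b,220,120,100,100)]))
```

```text
t 19.63 pos [0.3394 0.0448 0.2226] open 0.0009 F [ 1.9 -0.3  0.9]
```

View pics/g9.png

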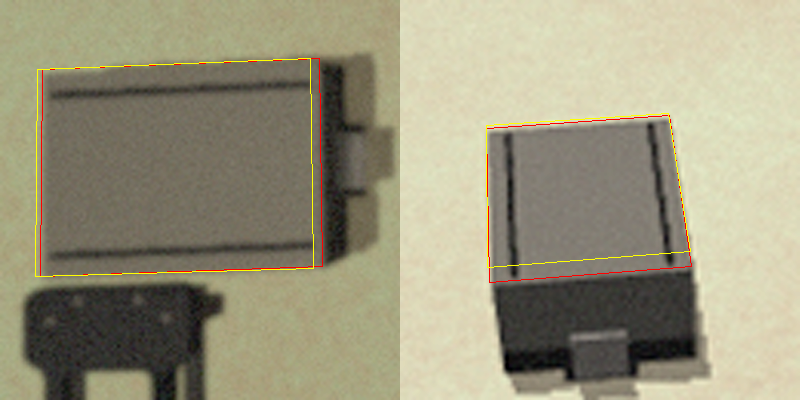

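The lid's face matches the closed model in both cameras (red outline, free edge at side crop row 280), with the catch over the tongue and the gripper clear. I'm handing the job in.

```bash
python3 -c "
from bench import robot
robot.job_done();print(robot.read_state()['t'])"
```

```text
the job is handed in; nothing more can be done
the job is handed in; nothing more can be done
```

The probe is in both fork clips of the case, and the lid is shut and latched. I handed the job in at about 19.7 s; it reported no verdict.

- **Probe:** I took the steel rod from the wooden cradle and pushed it into the clips until it met a hard stop at about 32 N. Both cameras put its axis 37–38 mm above the bench, against 38 mm for a seated rod. It sat about 2–3 mm too far towards the hinge, so I regripped it and slid it towards the catch. The last picture puts it within about 1 mm of the clips' middle.
- **Lid:** I swung it over from behind and pressed its free edge down to a hard stop of 25 N with the fingertips at 67.9 mm. Closed is 68 mm, and resting on the unpassed catch would be about 76 mm. After I backed off, both pictures matched the fully closed outline.
- **Bystanders:** I kept the arm away from the mug, jar and notebook, but took no final picture to confirm they had not moved.
- **Checks that disagreed:**
    - Fitting the case from its base gave a middle 3–4 mm nearer the catch than fitting from the clips. I used the clips.
    - I did not see the 5–10 N force of the spring catch directly. The readings at the ends of the moves showed about 1 N, then the stop.
    - I did not see the clip jaws' snap force as an upward push either. The rod's final height and the hard stop are the evidence that it is seated.

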